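# Rank the sockets and scrap the cracked one

### The arm

A 7-joint arm with a two-finger parallel gripper is mounted at the origin on the work surface. World frame = base frame: x ahead of the robot, y to its left, z up, the work surface at z = 0. Lengths are in m, angles in rad, forces in N, time in s.
With the tool pointing down it reaches from about 0.4 to 0.9 m from the base axis. Payload 5.6 kg.
Tool frame: the origin (TCP) lies midway between the tips of the shut fingers; the grasp point (between the pads) lies env.hold_point_z behind it (env.hold_point_z is the distance from the TCP to the grasp point, in m); z points along the fingers, y is the line along which they close (so a half turn about z gives the same grasp; the last joint's range is limited). The gripper opens to 92 mm and grips with 3 to 60 N. Pads are 20 mm wide; open, the fingers measure 128 mm over their backs; the gripper's body (75 mm by 189 mm) begins 69 mm behind the grasp point.
Start: joints at [1.255, 0.468, -0.012, 1.603, 0.006, 1.071, -0.056], TCP at [0.175, -0.626, 0.215] pointing down, gripper open.
Joint ranges: [-2.53, 2.53], [-0.31, 2.02], [-1.57, 1.55], [0.28, 2.44], [-1.29, 4.43], [0.15, 1.84], [-2.92, 2.92]. Speed limits (rad/s): [2.57, 2.57, 3.14, 3.14, 3.14, 3.14, 3.14].

### API

Orientations are given as a unit quaternion [w, x, y, z].
In Python, from rig import env gives the robot as it stands.
- The arm moves only by the tool servo_tool, never from a script. Its argument "deltas" is a list of rows, each an object of numbers: "x", "y", "z": the shift along the tool's x, y, z in mm; "ax", "ay", "az": the turn, a rotation vector about the tool's x, y, z in degrees; "claw": the finger opening in mm, from 0 to 91.9. A call has 1 to 8 rows; each row is the pose to reach, as a shift and turn from the pose commanded when the call began, along the tool's axes at that moment; what a row does not reach only later rows make up. A row lasts 1/8 s, in which the tool goes at most 62.5 mm and 10.7 degrees, less where a joint would pass 70% of its speed; a pose out of reach is approached as far as the arm can. A call with a gripper value outside its range is refused whole. The fingers move at their own pace and stop on an object; the grip force is fixed at half the most. Time passes only in rows, so rows that repeat a pose let the fingers close. It gives the time, the measured TCP pose, the force, the opening and the grip force at its end, in the units of the state.
- env.get_obs(): the state, without advancing time (a new reading comes with each control period).
- env.snapshot(name): name is "scene" or "top" or "wrist"; returns a dict with "color" (384x512x3 uint8, red, green, blue), "z_map" (384x512 float32, m along the optical axis (not along the pixel's ray), 0 where there is no reading), "fovy" (degrees; the focal length in pixels is half the picture's height over the tangent of half this angle, whatever the lens; pixels are square), "cx", "cy" (the principal point, pixels), "T" (4x4, takes a point from camera to world coordinates). Camera axes: x right, y down, z forward; pixel columns grow to the right and rows downward; lengths in m; the calibration is good to about 2 mm. A picture is of the moment at which its call begins.
- env.sign_off(): hands the job in; it is judged then, once.
The state is a dict: "clock": time; "q": joint angles; "joint_velocities": joint speeds; "joint_efforts": joint torques, N m; "ee_pos": TCP position; "tcp_rot": TCP orientation; "ft_force": force on the tool from outside, world axes, zero at the start; "ft_torque": the same for the moment, N m; "finger_gap": opening from 0.0 (shut) to 1.0 (fully open); "grasp_force": force on a finger pad.
Only numpy, scipy, OpenCV 4.12 (cv2) and the standard library are available. Lean on these libraries where they do the work, as an engineer would, in place of code of your own. Each camera call takes 0.05 s, during which the arm holds its last target. There are 200 camera calls.

### The job

Stand the four bright sockets upright on the four white marks of the blue rail, one centred on each, in order of size with the smallest at the end nearest the red scrap box and the largest at the far end. The rusty cracked socket is scrap: push the yellow sprung flap on the red box down and drop the socket through into the box, so that the flap can shut over it.

Things in the scene. Friction and masses are not known exactly. Their poses are not given: they have to be found in the camera images.
- socket_s: Smallest bright steel wrench socket: 26 mm diameter, 46 mm high, 70 to 130 g, standing upright on its narrower drive end (lower third 14 % smaller in diameter), dark open mouth up; origin at the centre of its underside, z up. Starts loose on the bench.
- socket_m: Second smallest bright steel socket: 34 mm diameter, 52 mm high, 120 to 220 g, standing upright on its narrower drive end (lower third 14 % smaller in diameter), dark open mouth up; origin at the centre of its underside, z up. Starts loose on the bench.
- socket_l: Second largest bright steel socket: 43 mm diameter, 58 mm high, 210 to 390 g, standing upright on its narrower drive end (lower third 14 % smaller in diameter), dark open mouth up; origin at the centre of its underside, z up. Starts loose on the bench.
- socket_xl: Largest bright steel socket: 53 mm diameter, 64 mm high, 340 to 620 g, standing upright on its narrower drive end (lower third 14 % smaller in diameter), dark open mouth up; origin at the centre of its underside, z up. Starts loose on the bench.
- socket_bad: The reject: rust-brown socket with a black crack down one side, 38 mm diameter, 54 mm high, 160 to 240 g; otherwise like the others. Its weight alone does not open the flap: pressed down at the box's centre until its underside is some 75 mm below the rim, it slides in when let go. Origin at the centre of its underside, z up. Starts upright on the bench.
- mark_1: White disc, 62 mm across, 2 mm thick, black centre dot, fixed on the blue rail board (100 x 330 x 10 mm, flat on the bench, its length roughly left-right; place and yaw vary). Origin: centre of the disc's underside, 10 mm above the bench (a socket stands at 12 mm). x runs across the board, y along it; marks are 75 mm apart. This is the end mark on the robot's right (lowest y).
- mark_2: White disc, 62 mm across, 2 mm thick, black centre dot, fixed on the blue rail board (100 x 330 x 10 mm, flat on the bench, its length roughly left-right; place and yaw vary). Origin: centre of the disc's underside, 10 mm above the bench (a socket stands at 12 mm). x runs across the board, y along it; marks are 75 mm apart. Next to mark 1.
- mark_3: White disc, 62 mm across, 2 mm thick, black centre dot, fixed on the blue rail board (100 x 330 x 10 mm, flat on the bench, its length roughly left-right; place and yaw vary). Origin: centre of the disc's underside, 10 mm above the bench (a socket stands at 12 mm). x runs across the board, y along it; marks are 75 mm apart. Between marks 2 and 4.
- mark_4: White disc, 62 mm across, 2 mm thick, black centre dot, fixed on the blue rail board (100 x 330 x 10 mm, flat on the bench, its length roughly left-right; place and yaw vary). Origin: centre of the disc's underside, 10 mm above the bench (a socket stands at 12 mm). x runs across the board, y along it; marks are 75 mm apart. This is the end mark on the robot's left (highest y).
- scrap_box: Red fixed box, 150 (x) x 160 (y) x 150 mm high, walls 6, floor 5 mm; on the robot's left or right (a grey crate is on the other side). Origin: centre of its underside, z up. Yellow flap on top (130 x 142 x 3 mm, 2.5 mm below the rim), hinged along the box's +x side, 66 mm from the centre; swings down inside to 77 degrees, springs shut; 2 N at its free edge starts it, 4 N holds it wide open.
Things that resemble listed ones, but are neither listed nor needed, are in the scene too. Leave any turquoise look-alike of the socket_l alone.

How it is judged:
By the outcome, as a careful person would: the job done as asked, in the order asked, and still so for the second after the job is handed in, with the robot touching nothing.
It also fails if it takes over 112 s, if anything falls off the work surface, if the arm or the gripper's body presses on something with over 40 N, if the wrist force passes 120 N, or if a joint passes its speed limit or range.

## Working session

There is one attempt and no reset: what is moved stays moved. The work goes in short steps, Python scripts to look and compute and a tool call to move; the robot and the scene stay as the last step left them, time stands still between calls to the robot, and variables do not carry over. Pictures are saved under pics/ and viewed, at most 14 in all, crops included, and the job is handed in when it is done.

Besides the shell and the picture viewer there is one more tool, called after ">>>" as name(argument=value, ...), one argument or row to a line, values as JSON. servo_tool: Moves the arm, as the interface text tells. Its arguments: {"type":"object","properties":{"deltas":{"type":"array"}},"required":["deltas"]}

```bash
ls; mkdir -p pics; cat > h.py <<'E'
import numpy as np, cv2
from rig import env
def snap(n):
    s=env.snapshot(n); s['f']=s['color'].shape[0]/2/np.tan(np.radians(s['fovy'])/2); return s
def save(s,fn,box=None,k=1):
    c=s['color'][...,::-1]
    if box: c=c[box[1]:box[3],box[0]:box[2]]
    cv2.imwrite('pics/'+fn,cv2.resize(c,None,fx=k,fy=k,interpolation=cv2.INTER_CUBIC))
def ray(s,u,v):
    d=np.array([(u-s['cx'])/s['f'],(v-s['cy'])/s['f'],1]); T=np.array(s['T']); return T[:3,3],T[:3,:3]@d
def plane(s,u,v,z):
    o,d=ray(s,u,v); return o+d*(z-o[2])/d[2]
def pts(s):
    h,w=s['z_map'].shape; u,v=np.meshgrid(np.arange(w),np.arange(h)); z=s['z_map']
    P=np.stack([(u-s['cx'])/s['f']*z,(v-s['cy'])/s['f']*z,z],-1); T=np.array(s['T']); return P@T[:3,:3].T+T[:3,3]
E
python3 - <<'E'
from h import *
for n in('top','scene','wrist'):
    s=snap(n); save(s,n+'0.png',k=1.5); print(n,s['fovy'],s['cx'],s['cy'],np.round(s['T'],3).tolist())
o=env.get_obs(); print(env.hold_point_z,{k:np.round(v,3) for k,v in o.items()})
E
```

```text
pics
top 43.916626394566265 259.2939432308008 192.2357631127622 [[0.021, -0.992, 0.127, 0.347], [-1.0, -0.021, 0.001, 0.001], [0.002, -0.127, -0.992, 1.205], [0.0, 0.0, 0.0, 1.0]]
scene 51.275180235676316 256.2666995188891 184.99181604593898 [[0.28, 0.767, -0.577, 1.043], [0.96, -0.22, 0.173, -0.151], [0.006, -0.603, -0.798, 0.749], [0.0, 0.0, 0.0, 1.0]]
wrist 69.05253106297327 258.4058300844751 194.90263877501738 [[0.269, -0.936, -0.226, 0.238], [-0.963, -0.262, -0.063, -0.608], [-0.0, 0.235, -0.972, 0.383], [0.0, 0.0, 0.0, 1.0]]
0.0187 {'clock': np.float64(0.15), 'q': array([ 1.255,  0.468, -0.012,  1.603,  0.006,  1.071, -0.056]), 'joint_velocities': array([ 0.001, -0.003, -0.002, -0.002,  0.001,  0.   , -0.001]), 'joint_efforts': array([ 0.0000e+00, -5.2095e+01, -1.3000e-02, -2.4397e+01, -5.7000e-02,
        1.5000e-02,  0.0000e+00]), 'ee_pos': array([ 0.175, -0.626,  0.214]), 'tcp_rot': array([-0.001,  0.991,  0.136, -0.   ]), 'ft_force': array([ 0.151, -0.175, -0.435]), 'ft_torque': array([-0.097, -0.086,  0.016]), 'grasp_force': np.float64(0.0), 'finger_gap': np.float64(0.999)}
```

View pics/top0.png

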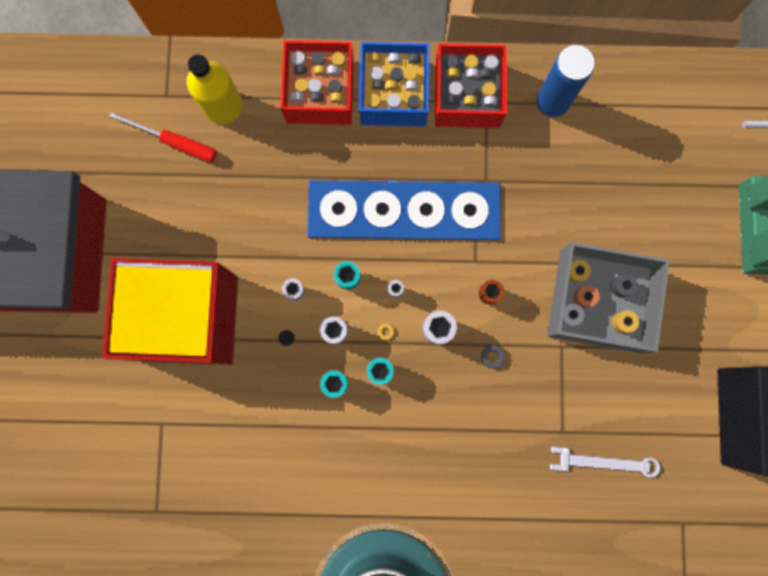

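View pics/scene0.png

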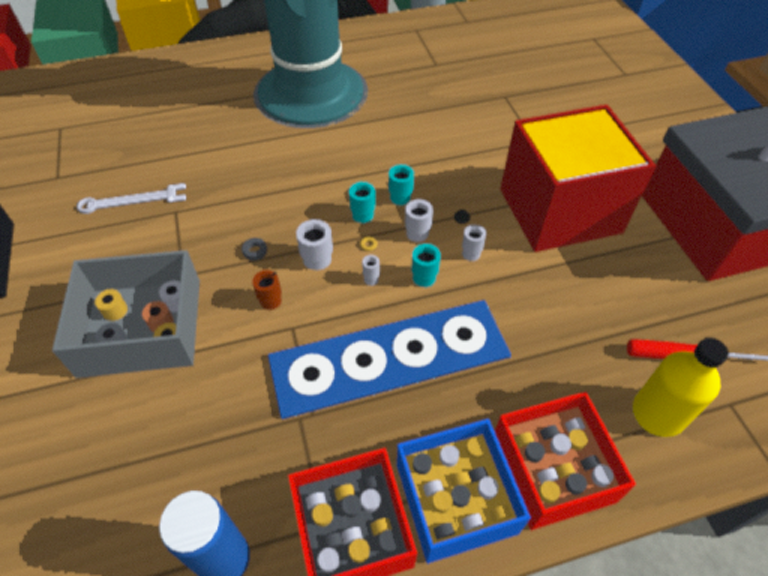

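The top view (768-px picture) shows the red box on the robot's left, at (160,310), so the smallest socket goes on mark_4 and the largest on mark_1. The marks are at (338,209), (382,209), (426,209) and (470,210). Candidates:
- **Bright sockets:** s (396,288), m (292,288), l (333,330), xl (440,327).
- **Reject:** rust socket (491,291). The brown ring inside the grey crate is a look-alike.
- **Leave alone:** turquoise (347,274), (380,371) and (333,384).

```bash
cat > meas.py <<'E'
from h import *
def lab(s,kind):
    hsv=cv2.cvtColor(s['color'],cv2.COLOR_RGB2HSV); H,S,V=cv2.split(hsv)
    if kind=='steel': return (S<60)&(V>100)
    if kind=='rust': return ((H<12)|(H>174))&(S>150)&(V>50)
    if kind=='white': return (S<40)&(V>170)
def tops(s,kind,zmin=.035,zmax=.085,reg=(.3,.62,-.25,.25)):
    P=pts(s); m=lab(s,kind)&(P[...,2]>zmin)&(P[...,2]<zmax)&(P[...,0]>reg[0])&(P[...,0]<reg[1])&(P[...,1]>reg[2])&(P[...,1]<reg[3])
    n,L,st,_=cv2.connectedComponentsWithStats(m.astype(np.uint8),connectivity=8); out=[]
    for i in range(1,n):
        if st[i,4]<12: continue
        Q=P[L==i]; z=np.percentile(Q[:,2],90); Q=Q[abs(Q[:,2]-z)<.004]
        if len(Q)<6: continue
        c,r=cv2.minEnclosingCircle(Q[:,:2].astype(np.float32)); out.append((np.round(c,4).tolist(),round(float(z),4),round(2*r,4),int(st[i,4]),[int(x) for x in st[i,:4]]))
    return out
E
python3 - <<'E'
from meas import *
for n in('top','scene'):
    s=snap(n); print(n)
    for k in('steel','rust'):
        for t in tops(s,k): print(k,t)
    print('marks')
    for t in tops(s,'white',.0,.025,(.4,.75,-.3,.3)): print(t)
    P=pts(s); hsv=cv2.cvtColor(s['color'],cv2.COLOR_RGB2HSV); m=(abs(hsv[...,0].astype(int)-26)<6)&(hsv[...,1]>180)&(P[...,2]>.12)&(P[...,2]<.17)
    Q=P[m]; print('flap',len(Q),np.median(Q,0),cv2.minAreaRect(Q[:,:2].astype(np.float32)))
    m=(P[...,2]>.035)&(P[...,2]<.16)&(P[...,0]>.2)&(P[...,0]<.7)&(P[...,1]<-.25);Q=P[m]; print('crate',Q.min(0),Q.max(0)) if len(Q) else 0
s=snap('top');save(s,'crop1.png',(180,170,350,270),4.5)
E
```

```text
top
steel ([0.4916, 0.1599], 0.0532, 0.0339, 110, [188, 186, 15, 14])
steel ([0.4962, -0.0089], 0.0482, 0.0251, 56, [259, 187, 10, 11])
steel ([0.4326, -0.0808], 0.0656, 0.0526, 256, [282, 208, 23, 22])
steel ([0.4255, 0.0902], 0.059, 0.0431, 170, [214, 211, 18, 18])
rust ([0.4933, -0.1654], 0.0557, 0.0377, 129, [320, 187, 16, 15])
marks
([0.6361, 0.0922], 0.0138, 0.0634, 391, [214, 127, 24, 24])
([0.6372, 0.0175], 0.014, 0.0622, 391, [243, 128, 24, 23])
([0.6382, -0.0578], 0.0135, 0.0624, 388, [272, 128, 24, 24])
([0.6386, -0.1334], 0.014, 0.0625, 390, [301, 128, 24, 24])
flap 3842 [0.44609869 0.3363268  0.14654949] ((0.6096657514572144, 0.3398040533065796), (0.1461227536201477, 0.46053600311279297), 89.06067657470703)
crate [ 0.21875185 -0.62283687  0.03500154] [ 0.69930439 -0.26571127  0.14363248]
scene
steel ([0.4261, 0.0889], 0.0587, 0.0446, 257, [271, 133, 18, 20])
steel ([0.4338, -0.0811], 0.0646, 0.0552, 410, [198, 146, 24, 26])
steel ([0.4933, 0.1592], 0.0525, 0.0367, 161, [309, 150, 15, 15])
steel ([0.4984, -0.0102], 0.0469, 0.0265, 93, [242, 170, 11, 12])
rust ([0.4961, -0.1675], 0.0543, 0.0385, 198, [169, 180, 18, 18])
marks
([0.4515, -0.0707], 0.0165, 0.014, 30, [214, 170, 7, 8])
([0.6381, 0.0899], 0.0136, 0.0618, 470, [295, 211, 29, 24])
([0.6389, 0.0153], 0.0135, 0.0628, 490, [262, 219, 29, 25])
([0.6388, -0.0596], 0.0135, 0.0632, 519, [228, 227, 29, 27])
([0.6394, -0.1341], 0.0136, 0.0626, 538, [193, 236, 30, 27])
flap 2813 [0.46021702 0.3226676  0.14732483] ((0.6109155416488647, 0.3400816023349762), (0.4671858549118042, 0.14964954555034637), 1.013537883758545)
crate [ 0.22262993 -0.55098893  0.03500067] [ 0.57518652 -0.26678862  0.07855001]
```

View pics/crop1.png

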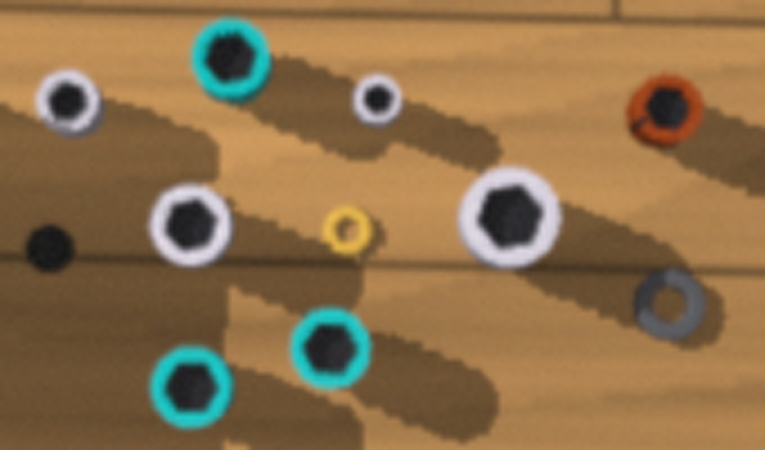

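The crop confirms four steel sockets. The rust one has its black crack at crop (640,120), and the three turquoise ones stay put. Sizes and heights from both views match the text. I'll move to a hover over the group and refine with the wrist camera.

>>> servo_tool(
  deltas=[
    {"z":-85,"x":50,"y":-60,"az":-10},
    {"z":-85,"x":397,"y":-508,"az":-74.4},
    {"z":-85,"x":397,"y":-508,"az":-74.4},
    {"z":-85,"x":397,"y":-508,"az":-74.4},
    {"z":-85,"x":397,"y":-508,"az":-74.4},
    {"z":-85,"x":397,"y":-508,"az":-74.4},
    {"z":-85,"x":397,"y":-508,"az":-74.4},
    {"z":-85,"x":397,"y":-508,"az":-74.4},
  ],
)

```text
schema error: expected keys x, y, z, ax, ay, az, claw
```

>>> servo_tool(
  deltas=[
    {"x":50,"y":-60,"z":-60,"ax":0,"ay":0,"az":-10,"claw":91},
    {"x":397,"y":-508,"z":-85,"ax":0,"ay":0,"az":-74.4,"claw":91},
    {"x":397,"y":-508,"z":-85,"ax":0,"ay":0,"az":-74.4,"claw":91},
    {"x":397,"y":-508,"z":-85,"ax":0,"ay":0,"az":-74.4,"claw":91},
    {"x":397,"y":-508,"z":-85,"ax":0,"ay":0,"az":-74.4,"claw":91},
    {"x":397,"y":-508,"z":-85,"ax":0,"ay":0,"az":-74.4,"claw":91},
    {"x":397,"y":-508,"z":-85,"ax":0,"ay":0,"az":-74.4,"claw":91},
    {"x":397,"y":-508,"z":-85,"ax":0,"ay":0,"az":-74.4,"claw":91},
  ],
)

```text
clock: 1.3
ee_pos: [0.3608, -0.1752, 0.2875]
tcp_rot: [0.001, 0.707, 0.708, -0.0]
ft_force: [0.5, 0.1, 0.4]
finger_gap: 0.987
grasp_force: 0.0
```

>>> servo_tool(
  deltas=[
    {"x":60,"y":35,"z":-5,"ax":0,"ay":0,"az":0,"claw":70},
    {"x":115,"y":69,"z":-12,"ax":0,"ay":0,"az":0,"claw":70},
    {"x":115,"y":69,"z":-12,"ax":0,"ay":0,"az":0,"claw":70},
    {"x":115,"y":69,"z":-12,"ax":0,"ay":0,"az":0,"claw":70},
  ],
)

```text
clock: 1.8
ee_pos: [0.4292, -0.0621, 0.2989]
tcp_rot: [-0.0, 0.707, 0.708, -0.0]
ft_force: [-1.0, -1.2, 0.3]
finger_gap: 0.762
grasp_force: 0.0
```

```bash
cat > look.py <<'E'
from meas import *
import sys
def go(n,fn=None,marks=True):
    s=snap(n)
    for k in('steel','rust'):
        for t in tops(s,k,.03,.1,(.3,.72,-.28,.28)): print(k,t)
    if marks:
        for t in tops(s,'white',.0,.025,(.55,.75,-.3,.3)): print('mark',t)
    if fn: save(s,fn,k=1.5)
    return s
if __name__=='__main__':
    s=go('wrist',sys.argv[1] if len(sys.argv)>1 else None)
    o=env.get_obs(); print(o['ee_pos'],o['tcp_rot'],o['q'])
E
python3 look.py w1.png; python3 - <<'E'
from meas import *
for n in('top','scene'):
    s=snap(n);P=pts(s); hsv=cv2.cvtColor(s['color'],cv2.COLOR_RGB2HSV)
    for nm,m,z0,z1 in(('flap',(abs(hsv[...,0].astype(int)-26)<6)&(hsv[...,1]>180),.13,.16),('rim',((hsv[...,0]<8)|(hsv[...,0]>172))&(hsv[...,1]>150),.143,.16)):
        Q=P[m&(P[...,2]>z0)&(P[...,2]<z1)&(P[...,0]<.56)&(P[...,1]>.2)&(P[...,1]<.48)]
        print(n,nm,len(Q),np.median(Q[:,2]),cv2.minAreaRect(Q[:,:2].astype(np.float32)),np.percentile(Q,[1,99],axis=0).round(3).tolist())
E
```

```text
steel ([0.4929, 0.1584], 0.0521, 0.0338, 257, [294, 0, 26, 22])
steel ([0.427, 0.0892], 0.0582, 0.0432, 541, [241, 45, 32, 36])
steel ([0.4986, -0.0099], 0.0461, 0.0257, 165, [296, 128, 18, 18])
steel ([0.4347, -0.0814], 0.0642, 0.0531, 679, [245, 166, 35, 38])
steel ([0.4282, -0.2764], 0.0764, 0.0077, 12, [256, 305, 4, 4])
steel ([0.476, -0.2771], 0.0752, 0.0686, 121, [266, 305, 43, 4])
rust ([0.4957, -0.1669], 0.0542, 0.0386, 369, [287, 222, 26, 27])
mark ([0.6385, 0.0902], 0.0125, 0.0633, 1204, [376, 46, 41, 45])
mark ([0.6388, 0.0149], 0.0124, 0.0632, 1074, [371, 99, 40, 41])
mark ([0.6396, -0.0597], 0.0126, 0.0634, 949, [368, 148, 37, 38])
mark ([0.6406, -0.1344], 0.0126, 0.0646, 858, [364, 193, 36, 35])
[ 0.42873187 -0.06310893  0.29868319] [-2.01454209e-04  7.07353301e-01  7.06859961e-01 -5.13114151e-04] [ 0.73979252  0.05175977 -0.68138849  1.9614146   0.0364015   1.14119653
  0.04316256]
top flap 3604 0.14660943984920594 ((0.4431783854961395, 0.34229254722595215), (0.14613690972328186, 0.12775948643684387), 89.17533111572266) [[0.381, 0.272, 0.142], [0.505, 0.411, 0.151]]
top rim 746 0.1489786894379712 ((0.44365042448043823, 0.34079453349113464), (0.16224905848503113, 0.15019598603248596), 88.92057800292969) [[0.368, 0.26, 0.144], [0.519, 0.421, 0.153]]
scene flap 2322 0.14760292941452702 ((0.4440275728702545, 0.33801478147506714), (0.1464206874370575, 0.13012582063674927), 89.6996841430664) [[0.382, 0.269, 0.145], [0.506, 0.409, 0.15]]
scene rim 615 0.1488631334740821 ((0.4455837607383728, 0.3378109633922577), (0.16193947196006775, 0.1527809351682663), 89.98080444335938) [[0.37, 0.258, 0.143], [0.521, 0.418, 0.152]]
```

View pics/w1.png

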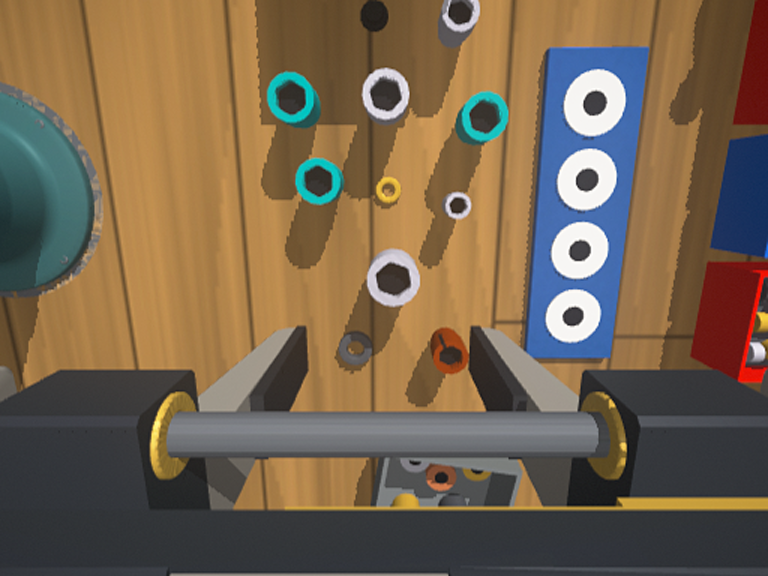

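The wrist view shows s (458,205), m (459,14), l (385,95), xl (393,278), rust with its crack (450,350), and the marks at right. Positions agree with the other views to 1–2 mm, and heights match the text. Going for socket_s.

>>> servo_tool(
  deltas=[
    {"x":30,"y":40,"z":30,"ax":0,"ay":0,"az":0,"claw":56},
    {"x":50,"y":68,"z":80,"ax":0,"ay":0,"az":0,"claw":56},
    {"x":50,"y":68,"z":130,"ax":0,"ay":0,"az":0,"claw":56},
    {"x":50,"y":68,"z":180,"ax":0,"ay":0,"az":0,"claw":56},
    {"x":50,"y":68,"z":210,"ax":0,"ay":0,"az":0,"claw":56},
    {"x":50,"y":68,"z":210,"ax":0,"ay":0,"az":0,"claw":56},
    {"x":50,"y":68,"z":210,"ax":0,"ay":0,"az":0,"claw":56},
  ],
)

```text
clock: 2.82
ee_pos: [0.4981, -0.0127, 0.0901]
tcp_rot: [0.001, 0.707, 0.707, 0.0]
ft_force: [-0.3, 0.5, 1.2]
finger_gap: 0.608
grasp_force: 0.0
```

```bash
python3 -c "
from h import *
o=env.get_obs(); print(o['ee_pos'].round(4),o['tcp_rot'].round(4),o['q'].round(3),o['finger_gap'])"
```

```text
[ 0.4981 -0.0127  0.0901] [7.000e-04 7.074e-01 7.068e-01 4.000e-04] [ 0.47   0.481 -0.623  2.036  0.41   0.747 -0.407] 0.6082426469933618
```

>>> servo_tool(
  deltas=[
    {"x":2.5,"y":0,"z":40,"ax":0,"ay":0,"az":0,"claw":56},
    {"x":2.5,"y":0,"z":77,"ax":0,"ay":0,"az":0,"claw":56},
    {"x":2.5,"y":0,"z":77,"ax":0,"ay":0,"az":0,"claw":56},
    {"x":2.5,"y":0,"z":77,"ax":0,"ay":0,"az":0,"claw":10},
    {"x":2.5,"y":0,"z":77,"ax":0,"ay":0,"az":0,"claw":10},
    {"x":2.5,"y":0,"z":77,"ax":0,"ay":0,"az":0,"claw":10},
    {"x":2.5,"y":0,"z":77,"ax":0,"ay":0,"az":0,"claw":10},
    {"x":2.5,"y":0,"z":77,"ax":0,"ay":0,"az":0,"claw":10},
  ],
)

```text
clock: 3.82
ee_pos: [0.4981, -0.0096, 0.013]
tcp_rot: [0.001, 0.707, 0.707, 0.0]
ft_force: [-1.2, -0.4, 8.0]
finger_gap: 0.272
grasp_force: 30.0
```

>>> servo_tool(
  deltas=[
    {"x":0,"y":0,"z":-50,"ax":0,"ay":0,"az":0,"claw":10},
    {"x":10,"y":15,"z":-90,"ax":0,"ay":0,"az":0,"claw":10},
    {"x":45,"y":60,"z":-90,"ax":0,"ay":0,"az":0,"claw":10},
    {"x":80,"y":110,"z":-90,"ax":0,"ay":0,"az":0,"claw":10},
    {"x":100,"y":140,"z":-70,"ax":0,"ay":0,"az":0,"claw":10},
    {"x":100,"y":140,"z":-40,"ax":0,"ay":0,"az":0,"claw":10},
    {"x":100,"y":140,"z":-40,"ax":0,"ay":0,"az":0,"claw":10},
    {"x":100,"y":140,"z":-40,"ax":0,"ay":0,"az":0,"claw":10},
  ],
)

```text
clock: 4.82
ee_pos: [0.6374, 0.0904, 0.0527]
tcp_rot: [0.0, 0.707, 0.707, 0.0]
ft_force: [0.5, 0.1, -1.4]
finger_gap: 0.276
grasp_force: 30.0
```

```bash
python3 look.py w2.png
```

```text
steel ([0.4936, 0.1588], 0.0518, 0.0347, 2240, [0, 92, 68, 59])
steel ([0.6376, 0.0903], 0.0855, 0.0264, 1987, [235, 210, 48, 64])
steel ([0.6153, 0.1005], 0.0968, 0.0116, 532, [200, 217, 39, 31])
steel ([0.6599, 0.1005], 0.0967, 0.0118, 537, [279, 217, 38, 31])
mark ([0.6379, 0.0909], 0.0122, 0.0624, 2410, [220, 173, 79, 56])
mark ([0.6523, 0.0379], 0.0121, 0.0102, 49, [270, 267, 13, 7])
mark ([0.6236, 0.0385], 0.0121, 0.0094, 37, [236, 268, 12, 6])
mark ([0.6389, 0.0055], 0.0123, 0.0572, 1079, [227, 305, 67, 24])
[0.63777625 0.09036677 0.05329916] [4.72844027e-04 7.07127670e-01 7.07085504e-01 5.69171463e-04] [ 0.20320904  0.73191967 -0.56187006  1.69472815  0.49043157  0.85771441
 -0.57031955]
```

View pics/w2.png

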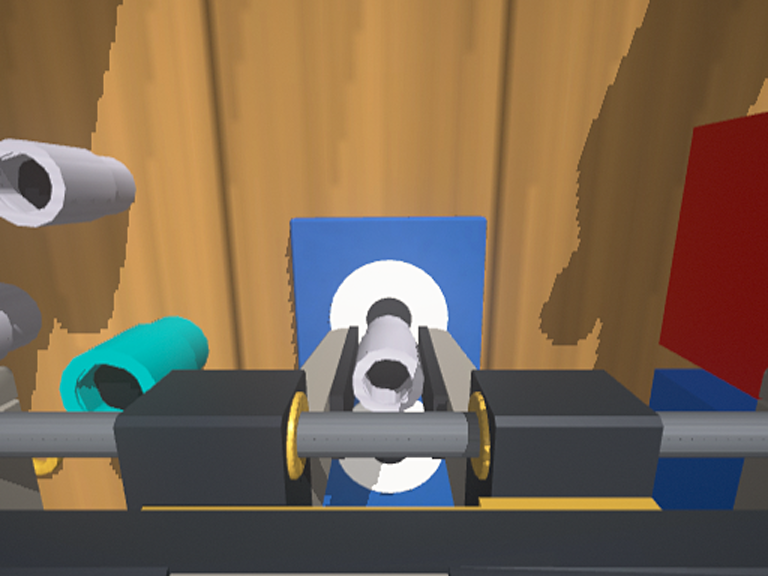

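The wrist view shows the held socket at (388,375) over the mark. Its centre agrees with the mark's within 1 mm. Lowering and releasing.

>>> servo_tool(
  deltas=[
    {"x":0.5,"y":0,"z":18,"ax":0,"ay":0,"az":0,"claw":10},
    {"x":0.5,"y":0,"z":26,"ax":0,"ay":0,"az":0,"claw":10},
    {"x":0.5,"y":0,"z":27.5,"ax":0,"ay":0,"az":0,"claw":10},
    {"x":0.5,"y":0,"z":27.5,"ax":0,"ay":0,"az":0,"claw":10},
    {"x":0.5,"y":0,"z":27.5,"ax":0,"ay":0,"az":0,"claw":36},
    {"x":0.5,"y":0,"z":27.5,"ax":0,"ay":0,"az":0,"claw":50},
    {"x":0.5,"y":0,"z":27.5,"ax":0,"ay":0,"az":0,"claw":60},
  ],
)

```text
clock: 5.75
ee_pos: [0.6373, 0.0912, 0.0243]
tcp_rot: [-0.0, 0.707, 0.707, 0.0]
ft_force: [1.4, 0.1, 0.1]
finger_gap: 0.584
grasp_force: 0.0
```

>>> servo_tool(
  deltas=[
    {"x":0,"y":0,"z":-50,"ax":0,"ay":0,"az":0,"claw":64},
    {"x":10,"y":-20,"z":-85,"ax":0,"ay":0,"az":0,"claw":64},
    {"x":35,"y":-75,"z":-85,"ax":0,"ay":0,"az":0,"claw":64},
    {"x":60,"y":-125,"z":-80,"ax":0,"ay":0,"az":0,"claw":64},
    {"x":68,"y":-145,"z":-65,"ax":0,"ay":0,"az":0,"claw":64},
    {"x":68,"y":-145,"z":-65,"ax":0,"ay":0,"az":0,"claw":64},
    {"x":68,"y":-145,"z":-65,"ax":0,"ay":0,"az":0,"claw":64},
    {"x":68,"y":-145,"z":-65,"ax":0,"ay":0,"az":0,"claw":64},
  ],
)

```text
clock: 6.75
ee_pos: [0.4938, 0.1585, 0.0898]
tcp_rot: [0.0, 0.708, 0.707, 0.001]
ft_force: [-1.0, -0.5, -0.3]
finger_gap: 0.697
grasp_force: 0.0
```

```bash
python3 look.py; python3 -c "
from look import *
go('top',marks=False)"
```

```text
steel ([0.4929, 0.1592], 0.0521, 0.0343, 1136, [236, 187, 43, 47])
steel ([0.4546, 0.1685], 0.0996, 0.0087, 52, [186, 219, 16, 5])
steel ([0.5338, 0.1681], 0.0993, 0.0086, 47, [316, 219, 15, 5])
steel ([0.4447, 0.1016], 0.0399, 0.0052, 39, [199, 266, 8, 8])
steel ([0.4342, 0.0755], 0.0581, 0.0286, 296, [172, 305, 30, 15])
rust ([0.4434, 0.26], 0.0957, 0.1502, 5199, [21, 55, 284, 27])
mark ([0.6376, 0.114], 0.0123, 0.0398, 254, [387, 238, 43, 8])
[0.49352623 0.15853892 0.0897496 ] [1.61363610e-04 7.07581749e-01 7.06631358e-01 4.08259862e-04] [ 0.13949838  0.5171958  -0.63995068  1.98777134  0.43620381  0.77384558
 -0.75772128]
steel ([0.6354, 0.0911], 0.0596, 0.0256, 85, [220, 130, 11, 13])
steel ([0.4632, -0.2788], 0.0754, 0.0788, 209, [368, 186, 10, 38])
steel ([0.4327, -0.0807], 0.0659, 0.0523, 249, [282, 208, 23, 22])
rust ([0.4937, -0.1659], 0.0552, 0.0371, 132, [320, 187, 16, 16])
rust ([0.4246, 0.2613], 0.0937, 0.1146, 322, [146, 193, 10, 50])
```

>>> servo_tool(
  deltas=[
    {"x":0.5,"y":0,"z":40,"ax":0,"ay":0,"az":0,"claw":64},
    {"x":0.5,"y":0,"z":73,"ax":0,"ay":0,"az":0,"claw":64},
    {"x":0.5,"y":0,"z":73,"ax":0,"ay":0,"az":0,"claw":64},
    {"x":0.5,"y":0,"z":73,"ax":0,"ay":0,"az":0,"claw":20},
    {"x":0.5,"y":0,"z":73,"ax":0,"ay":0,"az":0,"claw":20},
    {"x":0.5,"y":0,"z":73,"ax":0,"ay":0,"az":0,"claw":20},
    {"x":0.5,"y":0,"z":73,"ax":0,"ay":0,"az":0,"claw":20},
    {"x":0.5,"y":0,"z":73,"ax":0,"ay":0,"az":0,"claw":20},
  ],
)

```text
clock: 7.85
ee_pos: [0.4929, 0.1596, 0.0174]
tcp_rot: [0.001, 0.707, 0.707, 0.0]
ft_force: [-0.4, -0.7, 6.4]
finger_gap: 0.365
grasp_force: 30.0
```

>>> servo_tool(
  deltas=[
    {"x":0,"y":0,"z":-55,"ax":0,"ay":0,"az":0,"claw":20},
    {"x":-10,"y":10,"z":-100,"ax":0,"ay":0,"az":0,"claw":20},
    {"x":-50,"y":50,"z":-105,"ax":0,"ay":0,"az":0,"claw":20},
    {"x":-90,"y":90,"z":-105,"ax":0,"ay":0,"az":0,"claw":20},
    {"x":-130,"y":130,"z":-100,"ax":0,"ay":0,"az":0,"claw":20},
    {"x":-144,"y":145.5,"z":-70,"ax":0,"ay":0,"az":0,"claw":20},
    {"x":-144,"y":145.5,"z":-43,"ax":0,"ay":0,"az":0,"claw":20},
    {"x":-144,"y":145.5,"z":-43,"ax":0,"ay":0,"az":0,"claw":20},
  ],
)

```text
clock: 8.85
ee_pos: [0.6356, 0.0152, 0.057]
tcp_rot: [-0.002, 0.707, 0.707, -0.002]
ft_force: [0.2, -0.3, -0.8]
finger_gap: 0.368
grasp_force: 30.0
```

```bash
python3 look.py
```

```text
steel ([0.637, 0.0903], 0.0581, 0.0259, 987, [239, 87, 44, 46])
steel ([0.636, 0.015], 0.0914, 0.0341, 2704, [227, 204, 63, 70])
steel ([0.6099, 0.0253], 0.0974, 0.0112, 453, [194, 217, 39, 28])
steel ([0.6622, 0.0253], 0.0976, 0.0116, 464, [285, 217, 39, 28])
steel ([0.457, -0.0725], 0.0419, 0.0221, 536, [22, 305, 25, 35])
mark ([0.6381, 0.0905], 0.0122, 0.0628, 4110, [220, 69, 84, 87])
mark ([0.6384, 0.0159], 0.0123, 0.0621, 2294, [224, 172, 77, 56])
mark ([0.6595, -0.0388], 0.0123, 0.0048, 19, [284, 269, 6, 5])
mark ([0.6398, -0.0707], 0.0123, 0.0561, 890, [231, 305, 65, 20])
mark ([0.6398, -0.1053], 0.0121, 0.0203, 39, [252, 336, 23, 2])
[0.63684119 0.01584857 0.05875566] [-0.00097124  0.70678913  0.70742324 -0.00073954] [ 0.32620983  0.71767982 -0.56841467  1.70798358  0.48401426  0.86254979
 -0.45178157]
```

>>> servo_tool(
  deltas=[
    {"x":0,"y":0.5,"z":18,"ax":0,"ay":0,"az":0,"claw":20},
    {"x":0,"y":0.5,"z":28,"ax":0,"ay":0,"az":0,"claw":20},
    {"x":0,"y":0.5,"z":30,"ax":0,"ay":0,"az":0,"claw":20},
    {"x":0,"y":0.5,"z":30,"ax":0,"ay":0,"az":0,"claw":20},
    {"x":0,"y":0.5,"z":30,"ax":0,"ay":0,"az":0,"claw":20},
    {"x":0,"y":0.5,"z":30,"ax":0,"ay":0,"az":0,"claw":46},
    {"x":0,"y":0.5,"z":30,"ax":0,"ay":0,"az":0,"claw":60},
    {"x":0,"y":0.5,"z":30,"ax":0,"ay":0,"az":0,"claw":72},
  ],
)

```text
clock: 9.9
ee_pos: [0.6385, 0.0156, 0.0297]
tcp_rot: [0.0, 0.707, 0.707, 0.0]
ft_force: [-0.6, 0.3, -0.4]
finger_gap: 0.67
grasp_force: 0.0
```

>>> servo_tool(
  deltas=[
    {"x":0,"y":0,"z":-55,"ax":0,"ay":0,"az":0,"claw":72},
    {"x":10,"y":-30,"z":-85,"ax":0,"ay":0,"az":0,"claw":72},
    {"x":30,"y":-85,"z":-85,"ax":0,"ay":0,"az":0,"claw":72},
    {"x":50,"y":-140,"z":-80,"ax":0,"ay":0,"az":0,"claw":72},
    {"x":65,"y":-190,"z":-75,"ax":0,"ay":0,"az":0,"claw":72},
    {"x":73.5,"y":-212,"z":-70,"ax":0,"ay":0,"az":0,"claw":72},
    {"x":73.5,"y":-212,"z":-70,"ax":0,"ay":0,"az":0,"claw":72},
    {"x":73.5,"y":-212,"z":-70,"ax":0,"ay":0,"az":0,"claw":72},
  ],
)

```text
clock: 10.9
ee_pos: [0.4278, 0.0888, 0.1]
tcp_rot: [0.0, 0.707, 0.707, 0.001]
ft_force: [0.3, 0.2, 0.3]
finger_gap: 0.779
grasp_force: 0.0
```

```bash
python3 look.py
```

```text
steel ([0.4267, 0.0895], 0.0581, 0.0432, 1665, [230, 179, 54, 58])
steel ([0.6317, 0.0898], 0.0571, 0.0241, 862, [479, 187, 33, 37])
mark ([0.6375, 0.0896], 0.0125, 0.0652, 2198, [446, 164, 66, 63])
mark ([0.6423, 0.0369], 0.0124, 0.0428, 204, [452, 239, 42, 13])
[0.42787936 0.08878368 0.09987454] [3.14471259e-04 7.07371262e-01 7.06841823e-01 6.59790337e-04] [ 0.3236361   0.38606506 -0.69962419  2.16393851  0.38061     0.71113311
 -0.63332177]
```

>>> servo_tool(
  deltas=[
    {"x":0.5,"y":-1,"z":40,"ax":0,"ay":0,"az":0,"claw":72},
    {"x":0.5,"y":-1,"z":79,"ax":0,"ay":0,"az":0,"claw":72},
    {"x":0.5,"y":-1,"z":79,"ax":0,"ay":0,"az":0,"claw":72},
    {"x":0.5,"y":-1,"z":79,"ax":0,"ay":0,"az":0,"claw":30},
    {"x":0.5,"y":-1,"z":79,"ax":0,"ay":0,"az":0,"claw":30},
    {"x":0.5,"y":-1,"z":79,"ax":0,"ay":0,"az":0,"claw":30},
    {"x":0.5,"y":-1,"z":79,"ax":0,"ay":0,"az":0,"claw":30},
    {"x":0.5,"y":-1,"z":79,"ax":0,"ay":0,"az":0,"claw":30},
  ],
)

```text
clock: 11.95
ee_pos: [0.4262, 0.0895, 0.0215]
tcp_rot: [0.001, 0.707, 0.707, 0.001]
ft_force: [0.3, -0.5, 7.1]
finger_gap: 0.463
grasp_force: 30.0
```

>>> servo_tool(
  deltas=[
    {"x":0,"y":0,"z":-55,"ax":0,"ay":0,"az":0,"claw":30},
    {"x":-10,"y":10,"z":-100,"ax":0,"ay":0,"az":0,"claw":30},
    {"x":-40,"y":55,"z":-105,"ax":0,"ay":0,"az":0,"claw":30},
    {"x":-75,"y":105,"z":-105,"ax":0,"ay":0,"az":0,"claw":30},
    {"x":-110,"y":155,"z":-105,"ax":0,"ay":0,"az":0,"claw":30},
    {"x":-140,"y":200,"z":-100,"ax":0,"ay":0,"az":0,"claw":30},
    {"x":-148.5,"y":212.5,"z":-70,"ax":0,"ay":0,"az":0,"claw":30},
    {"x":-148.5,"y":212.5,"z":-50,"ax":0,"ay":0,"az":0,"claw":30},
  ],
)

```text
clock: 12.95
ee_pos: [0.6371, -0.0601, 0.0684]
tcp_rot: [-0.001, 0.708, 0.707, -0.001]
ft_force: [-1.4, 0.8, -2.6]
finger_gap: 0.465
grasp_force: 30.0
```

>>> servo_tool(
  deltas=[
    {"x":0,"y":0,"z":4,"ax":0,"ay":0,"az":0,"claw":30},
    {"x":0,"y":0,"z":4,"ax":0,"ay":0,"az":0,"claw":30},
  ],
)

```text
clock: 13.2
ee_pos: [0.6373, -0.0577, 0.0669]
tcp_rot: [-0.0, 0.706, 0.708, 0.0]
ft_force: [0.1, -0.4, -1.8]
finger_gap: 0.46
grasp_force: 30.0
```

```bash
python3 look.py
```

```text
steel ([0.6377, 0.0803], 0.0538, 0.0166, 548, [240, 0, 38, 19])
steel ([0.6387, 0.015], 0.0642, 0.034, 1564, [233, 85, 56, 59])
steel ([0.6375, -0.0489], 0.097, 0.0392, 1111, [222, 196, 74, 42])
steel ([0.4556, -0.0771], 0.0507, 0.0304, 1307, [0, 212, 37, 55])
steel ([0.6073, -0.0478], 0.098, 0.0109, 282, [191, 219, 28, 19])
steel ([0.6679, -0.0477], 0.0978, 0.0112, 290, [299, 219, 29, 19])
steel ([0.6429, -0.0508], 0.0923, 0.0164, 29, [255, 230, 27, 13])
steel ([0.6374, -0.0586], 0.0989, 0.0298, 342, [231, 249, 55, 25])
mark ([0.6381, 0.09], 0.0122, 0.0621, 3084, [217, 0, 86, 56])
mark ([0.6389, 0.0157], 0.0123, 0.0626, 2581, [221, 74, 79, 83])
mark ([0.6395, -0.0593], 0.0123, 0.0623, 1813, [224, 173, 74, 52])
mark ([0.6406, -0.1511], 0.0122, 0.0506, 552, [234, 305, 56, 15])
[ 0.63782636 -0.05793092  0.06753685] [3.11847517e-04 7.06441865e-01 7.07770926e-01 3.31536496e-04] [ 0.44950115  0.71193538 -0.58169323  1.69810751  0.48503664  0.87859642
 -0.33468325]
```

>>> servo_tool(
  deltas=[
    {"x":-0.3,"y":0.5,"z":18,"ax":0,"ay":0,"az":0,"claw":30},
    {"x":-0.3,"y":0.5,"z":31,"ax":0,"ay":0,"az":0,"claw":30},
    {"x":-0.3,"y":0.5,"z":33.5,"ax":0,"ay":0,"az":0,"claw":30},
    {"x":-0.3,"y":0.5,"z":33.5,"ax":0,"ay":0,"az":0,"claw":30},
    {"x":-0.3,"y":0.5,"z":33.5,"ax":0,"ay":0,"az":0,"claw":30},
    {"x":-0.3,"y":0.5,"z":33.5,"ax":0,"ay":0,"az":0,"claw":55},
    {"x":-0.3,"y":0.5,"z":33.5,"ax":0,"ay":0,"az":0,"claw":70},
    {"x":-0.3,"y":0.5,"z":33.5,"ax":0,"ay":0,"az":0,"claw":82},
  ],
)

```text
clock: 14.25
ee_pos: [0.6385, -0.0591, 0.0328]
tcp_rot: [-0.0, 0.707, 0.707, 0.0]
ft_force: [-0.2, 0.2, 0.2]
finger_gap: 0.764
grasp_force: 0.0
```

>>> servo_tool(
  deltas=[
    {"x":0,"y":0,"z":-55,"ax":0,"ay":0,"az":0,"claw":82},
    {"x":0,"y":-30,"z":-90,"ax":0,"ay":0,"az":0,"claw":82},
    {"x":-10,"y":-85,"z":-90,"ax":0,"ay":0,"az":0,"claw":82},
    {"x":-15,"y":-140,"z":-85,"ax":0,"ay":0,"az":0,"claw":82},
    {"x":-22,"y":-190,"z":-80,"ax":0,"ay":0,"az":0,"claw":82},
    {"x":-22,"y":-204.5,"z":-77,"ax":0,"ay":0,"az":0,"claw":82},
    {"x":-22,"y":-204.5,"z":-77,"ax":0,"ay":0,"az":0,"claw":82},
    {"x":-22,"y":-204.5,"z":-77,"ax":0,"ay":0,"az":0,"claw":82},
  ],
)

```text
clock: 15.25
ee_pos: [0.436, -0.081, 0.1105]
tcp_rot: [0.001, 0.707, 0.707, 0.001]
ft_force: [0.4, 0.1, -0.4]
finger_gap: 0.889
grasp_force: 0.0
```

```bash
python3 look.py
```

```text
steel ([0.6251, 0.0237], 0.0553, 0.0101, 273, [482, 67, 30, 16])
steel ([0.632, -0.0598], 0.0699, 0.041, 1286, [464, 154, 48, 58])
steel ([0.4344, -0.0819], 0.0641, 0.0537, 2313, [224, 173, 65, 69])
rust ([0.4972, -0.1501], 0.0413, 0.018, 124, [311, 266, 22, 8])
rust ([0.4837, -0.1535], 0.0348, 0.0037, 12, [304, 271, 5, 3])
rust ([0.4958, -0.1762], 0.0543, 0.0329, 286, [305, 305, 36, 11])
mark ([0.6165, 0.0822], 0.0123, 0.0231, 343, [460, 0, 22, 26])
mark ([0.6468, 0.0721], 0.0125, 0.027, 403, [491, 8, 21, 32])
mark ([0.6356, 0.0198], 0.0125, 0.0616, 904, [446, 56, 64, 58])
mark ([0.6523, -0.0076], 0.0124, 0.0276, 236, [476, 110, 30, 18])
mark ([0.6489, -0.0384], 0.0125, 0.0285, 282, [466, 142, 30, 15])
mark ([0.6127, -0.0692], 0.0122, 0.0056, 29, [435, 181, 6, 7])
mark ([0.6395, -0.0883], 0.0124, 0.0138, 15, [455, 202, 15, 2])
mark ([0.6569, -0.1188], 0.0125, 0.0411, 581, [453, 217, 32, 29])
mark ([0.6184, -0.1335], 0.0122, 0.0164, 19, [426, 243, 17, 3])
[ 0.43579119 -0.08092133  0.11037342] [4.28329133e-04 7.06770531e-01 7.07442166e-01 9.02824192e-04] [ 0.71569049  0.37485713 -0.70268818  2.14354242  0.35860302  0.73704199
 -0.22106192]
```

>>> servo_tool(
  deltas=[
    {"x":-0.7,"y":-1.2,"z":40,"ax":0,"ay":0,"az":0,"claw":82},
    {"x":-0.7,"y":-1.2,"z":84.5,"ax":0,"ay":0,"az":0,"claw":82},
    {"x":-0.7,"y":-1.2,"z":84.5,"ax":0,"ay":0,"az":0,"claw":82},
    {"x":-0.7,"y":-1.2,"z":84.5,"ax":0,"ay":0,"az":0,"claw":40},
    {"x":-0.7,"y":-1.2,"z":84.5,"ax":0,"ay":0,"az":0,"claw":40},
    {"x":-0.7,"y":-1.2,"z":84.5,"ax":0,"ay":0,"az":0,"claw":40},
    {"x":-0.7,"y":-1.2,"z":84.5,"ax":0,"ay":0,"az":0,"claw":40},
    {"x":-0.7,"y":-1.2,"z":84.5,"ax":0,"ay":0,"az":0,"claw":40},
  ],
)

```text
clock: 16.3
ee_pos: [0.4337, -0.0824, 0.0266]
tcp_rot: [0.001, 0.707, 0.707, 0.0]
ft_force: [-0.5, -0.2, 7.0]
finger_gap: 0.567
grasp_force: 30.0
```

>>> servo_tool(
  deltas=[
    {"x":0,"y":0,"z":-50,"ax":0,"ay":0,"az":0,"claw":40},
    {"x":0,"y":10,"z":-95,"ax":0,"ay":0,"az":0,"claw":40},
    {"x":-15,"y":60,"z":-100,"ax":0,"ay":0,"az":0,"claw":40},
    {"x":-30,"y":115,"z":-100,"ax":0,"ay":0,"az":0,"claw":40},
    {"x":-45,"y":165,"z":-100,"ax":0,"ay":0,"az":0,"claw":40},
    {"x":-52.5,"y":200,"z":-90,"ax":0,"ay":0,"az":0,"claw":40},
    {"x":-52.5,"y":205.5,"z":-60,"ax":0,"ay":0,"az":0,"claw":40},
    {"x":-52.5,"y":205.5,"z":-44,"ax":0,"ay":0,"az":0,"claw":40},
  ],
)

```text
clock: 17.3
ee_pos: [0.6365, -0.1344, 0.0669]
tcp_rot: [-0.002, 0.707, 0.707, -0.001]
ft_force: [-1.0, 0.4, -4.0]
finger_gap: 0.569
grasp_force: 30.0
```

>>> servo_tool(
  deltas=[
    {"x":0,"y":0,"z":0,"ax":0,"ay":0,"az":0,"claw":40},
    {"x":0,"y":0,"z":0,"ax":0,"ay":0,"az":0,"claw":40},
  ],
)

```text
clock: 17.55
ee_pos: [0.6383, -0.1344, 0.0705]
tcp_rot: [0.0, 0.707, 0.707, 0.0]
ft_force: [-0.8, 0.2, -3.8]
finger_gap: 0.572
grasp_force: 30.0
```

```bash
python3 look.py
```

```text
steel ([0.6389, 0.0019], 0.0622, 0.0208, 922, [234, 0, 50, 25])
steel ([0.6383, -0.0594], 0.0701, 0.043, 2611, [222, 72, 73, 76])
steel ([0.6382, -0.1202], 0.0973, 0.0454, 1013, [216, 188, 85, 39])
steel ([0.6036, -0.1246], 0.0973, 0.0097, 234, [185, 218, 26, 17])
steel ([0.6736, -0.1245], 0.0981, 0.0103, 234, [307, 219, 27, 16])
steel ([0.6456, -0.1243], 0.0963, 0.0202, 34, [255, 223, 33, 16])
steel ([0.627, -0.1412], 0.0993, 0.0203, 77, [227, 248, 22, 26])
steel ([0.6513, -0.1423], 0.0996, 0.016, 65, [272, 253, 19, 21])
rust ([0.4922, -0.1589], 0.0536, 0.0342, 802, [38, 230, 67, 35])
mark ([0.6385, 0.0157], 0.0123, 0.0624, 2613, [216, 0, 86, 54])
mark ([0.6393, -0.0596], 0.0123, 0.0627, 767, [221, 77, 78, 77])
mark ([0.6401, -0.1338], 0.0123, 0.0617, 1245, [224, 171, 73, 42])
[ 0.63861938 -0.13452764  0.07085844] [7.90332649e-04 7.06945436e-01 7.07267535e-01 4.00426436e-04] [ 0.56815427  0.72738968 -0.59261318  1.66477553  0.4937921   0.90154944
 -0.21898329]
```

>>> servo_tool(
  deltas=[
    {"x":0.5,"y":1.2,"z":18,"ax":0,"ay":0,"az":0,"claw":40},
    {"x":0.5,"y":1.2,"z":30,"ax":0,"ay":0,"az":0,"claw":40},
    {"x":0.5,"y":1.2,"z":32,"ax":0,"ay":0,"az":0,"claw":40},
    {"x":0.5,"y":1.2,"z":32,"ax":0,"ay":0,"az":0,"claw":40},
    {"x":0.5,"y":1.2,"z":32,"ax":0,"ay":0,"az":0,"claw":40},
    {"x":0.5,"y":1.2,"z":32,"ax":0,"ay":0,"az":0,"claw":65},
    {"x":0.5,"y":1.2,"z":32,"ax":0,"ay":0,"az":0,"claw":80},
    {"x":0.5,"y":1.2,"z":32,"ax":0,"ay":0,"az":0,"claw":88},
  ],
)

```text
clock: 18.6
ee_pos: [0.6396, -0.1338, 0.0374]
tcp_rot: [0.0, 0.707, 0.707, 0.0]
ft_force: [0.6, -0.4, 0.3]
finger_gap: 0.876
grasp_force: 0.0
```

>>> servo_tool(
  deltas=[
    {"x":0,"y":0,"z":-55,"ax":0,"ay":0,"az":0,"claw":88},
    {"x":0,"y":-10,"z":-90,"ax":0,"ay":0,"az":0,"claw":70},
    {"x":-10,"y":-40,"z":-90,"ax":0,"ay":0,"az":15,"claw":70},
    {"x":-20,"y":-80,"z":-80,"ax":0,"ay":0,"az":30,"claw":70},
    {"x":-33,"y":-120,"z":-70,"ax":0,"ay":0,"az":45,"claw":70},
    {"x":-33,"y":-144,"z":-65,"ax":0,"ay":0,"az":60,"claw":70},
    {"x":-33,"y":-144,"z":-65,"ax":0,"ay":0,"az":75,"claw":70},
    {"x":-33,"y":-144,"z":-65,"ax":0,"ay":0,"az":90,"claw":70},
  ],
)

```text
clock: 19.6
ee_pos: [0.4953, -0.1671, 0.1027]
tcp_rot: [0.0, 0.976, 0.218, 0.0]
ft_force: [-0.6, 0.2, 0.4]
finger_gap: 0.762
grasp_force: 0.0
```

>>> servo_tool(
  deltas=[
    {"x":0,"y":0,"z":0,"ax":0,"ay":0,"az":10,"claw":70},
    {"x":0,"y":0,"z":0,"ax":0,"ay":0,"az":20,"claw":70},
    {"x":0,"y":0,"z":0,"ax":0,"ay":0,"az":25,"claw":70},
    {"x":0,"y":0,"z":0,"ax":0,"ay":0,"az":25,"claw":70},
  ],
)

```text
clock: 20.1
ee_pos: [0.4956, -0.1668, 0.1026]
tcp_rot: [0.0, 1.0, 0.006, 0.0]
ft_force: [0.0, 0.2, 0.4]
finger_gap: 0.759
grasp_force: 0.0
```

```bash
python3 look.py w3.png
```

```text
steel ([0.6325, 0.0044], 0.0642, 0.0215, 252, [0, 0, 12, 32])
steel ([0.6498, 0.0026], 0.0347, 0.0078, 21, [30, 0, 13, 11])
steel ([0.637, -0.0598], 0.0702, 0.0436, 1208, [60, 0, 68, 45])
steel ([0.635, -0.079], 0.0589, 0.0163, 415, [126, 0, 23, 41])
steel ([0.638, -0.134], 0.0762, 0.0526, 1864, [166, 0, 85, 57])
steel ([0.6215, -0.1527], 0.0655, 0.0072, 58, [235, 33, 9, 21])
steel ([0.619, -0.0662], 0.0617, 0.0129, 193, [104, 37, 39, 16])
steel ([0.4938, -0.2794], 0.0728, 0.0268, 1249, [370, 193, 42, 67])
rust ([0.4965, -0.1676], 0.054, 0.0383, 1096, [237, 182, 46, 50])
mark ([0.6367, 0.0143], 0.0122, 0.0591, 1334, [27, 0, 56, 71])
mark ([0.639, -0.0597], 0.0123, 0.062, 1508, [101, 0, 68, 71])
mark ([0.6398, -0.1348], 0.0123, 0.0613, 824, [188, 7, 71, 64])
[ 0.49556612 -0.16681221  0.10257821] [7.87955856e-05 9.99981862e-01 6.02107935e-03 1.26530529e-04] [ 0.50476236  0.43094742 -0.29799697  1.98677238  0.18131531  0.74867979
 -1.45959999]
```

View pics/w3.png

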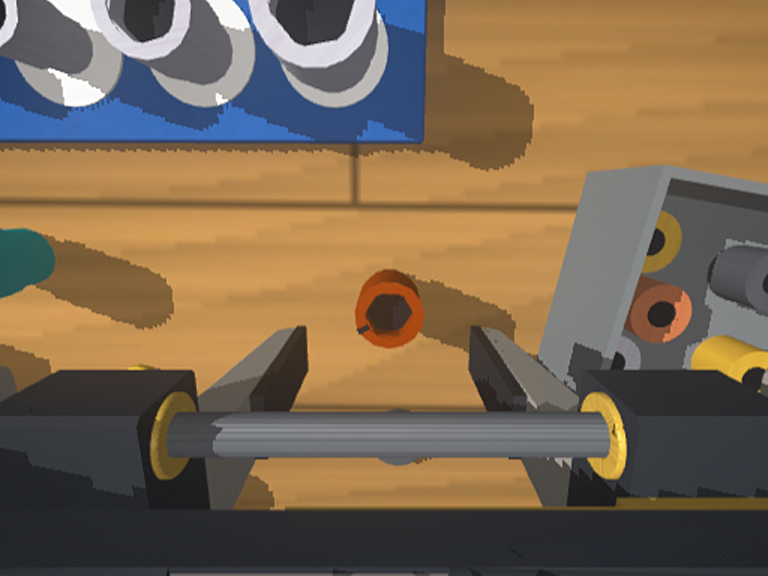

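The wrist view shows the rust socket with its crack at (385,315), midway between the fingers and clear of the crate at right. Grasping it.

>>> servo_tool(
  deltas=[
    {"x":0.7,"y":0.5,"z":40,"ax":0,"ay":0,"az":0,"claw":62},
    {"x":0.7,"y":0.5,"z":81,"ax":0,"ay":0,"az":0,"claw":62},
    {"x":0.7,"y":0.5,"z":81,"ax":0,"ay":0,"az":0,"claw":62},
    {"x":0.7,"y":0.5,"z":81,"ax":0,"ay":0,"az":0,"claw":25},
    {"x":0.7,"y":0.5,"z":81,"ax":0,"ay":0,"az":0,"claw":25},
    {"x":0.7,"y":0.5,"z":81,"ax":0,"ay":0,"az":0,"claw":25},
    {"x":0.7,"y":0.5,"z":81,"ax":0,"ay":0,"az":0,"claw":25},
    {"x":0.7,"y":0.5,"z":81,"ax":0,"ay":0,"az":0,"claw":25},
  ],
)

```text
clock: 21.15
ee_pos: [0.4972, -0.1678, 0.023]
tcp_rot: [0.001, 1.0, 0.005, 0.001]
ft_force: [-1.7, -0.0, 6.7]
finger_gap: 0.406
grasp_force: 30.0
```

>>> servo_tool(
  deltas=[
    {"x":0,"y":0,"z":-60,"ax":0,"ay":0,"az":0,"claw":25},
    {"x":0,"y":-10,"z":-120,"ax":0,"ay":0,"az":0,"claw":25},
    {"x":-5,"y":-50,"z":-165,"ax":0,"ay":0,"az":0,"claw":25},
    {"x":-10,"y":-100,"z":-200,"ax":0,"ay":0,"az":0,"claw":25},
    {"x":-15,"y":-155,"z":-220,"ax":0,"ay":0,"az":0,"claw":25},
    {"x":-20,"y":-210,"z":-227,"ax":0,"ay":0,"az":0,"claw":25},
    {"x":-25,"y":-260,"z":-227,"ax":0,"ay":0,"az":0,"claw":25},
    {"x":-30,"y":-315,"z":-227,"ax":0,"ay":0,"az":0,"claw":25},
  ],
)

```text
clock: 22.15
ee_pos: [0.4625, 0.1482, 0.2489]
tcp_rot: [0.0, 1.0, 0.005, 0.0]
ft_force: [1.1, 0.6, -1.9]
finger_gap: 0.408
grasp_force: 30.0
```

>>> servo_tool(
  deltas=[
    {"x":-5,"y":-50,"z":0,"ax":0,"ay":0,"az":0,"claw":25},
    {"x":-12,"y":-100,"z":0,"ax":0,"ay":0,"az":0,"claw":25},
    {"x":-18,"y":-150,"z":0,"ax":0,"ay":0,"az":0,"claw":25},
    {"x":-22,"y":-190,"z":0,"ax":0,"ay":0,"az":0,"claw":25},
    {"x":-22,"y":-190,"z":0,"ax":0,"ay":0,"az":0,"claw":25},
    {"x":-22,"y":-190,"z":0,"ax":0,"ay":0,"az":0,"claw":25},
  ],
)

```text
clock: 22.9
ee_pos: [0.4391, 0.3359, 0.2482]
tcp_rot: [0.001, 1.0, 0.005, -0.0]
ft_force: [-0.3, 0.1, -2.1]
finger_gap: 0.408
grasp_force: 30.0
```

```bash
python3 - <<'E'
from meas import *
o=env.get_obs(); print(o['ee_pos'].round(4),o['tcp_rot'].round(4),o['q'].round(3),o['finger_gap'])
s=snap('wrist');save(s,'w4.png',k=1.5)
P=pts(s); hsv=cv2.cvtColor(s['color'],cv2.COLOR_RGB2HSV); 
Q=P[((hsv[...,0]<8)|(hsv[...,0]>172))&(hsv[...,1]>150)&(P[...,2]>.143)&(P[...,2]<.157)&(P[...,1]>.2)]; print(np.percentile(Q,[1,99],axis=0).round(3))
E
```

```text
[0.4391 0.3359 0.2482] [ 7.0e-04  1.0e+00  4.7e-03 -2.0e-04] [-0.212  0.344 -0.62   1.775  0.223  1.094 -2.47 ] 0.4079709702915261
[[0.39  0.259 0.145]
 [0.52  0.419 0.151]]
```

View pics/w4.png

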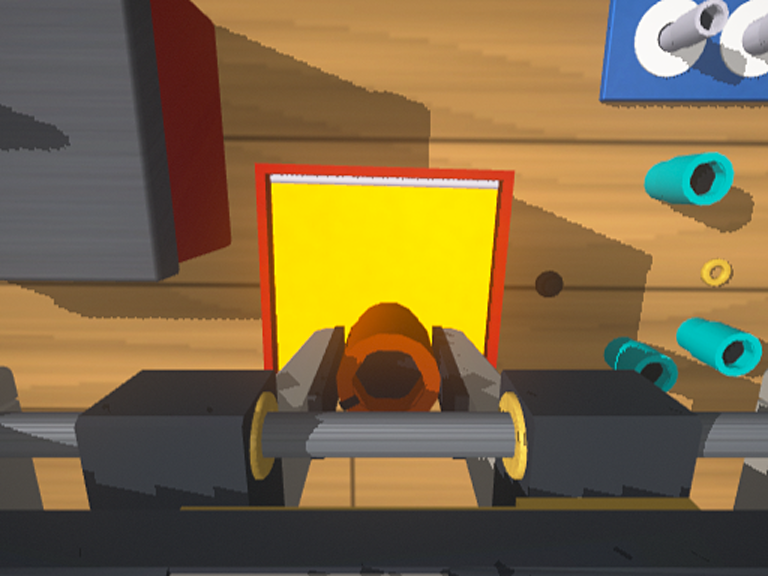

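The wrist view shows the reject held at (388,375) over the yellow flap, with the white hinge strip on the +x side. I'll check how close the lidded toolbox at left is before lowering.

```bash
python3 - <<'E'
from meas import *
for n in('top','scene'):
    P=pts(snap(n)); Q=P[(P[...,2]>.155)&(P[...,2]<.4)&(P[...,1]>.43)&(P[...,0]>.3)&(P[...,0]<.65)]
    print(n,len(Q),np.percentile(Q,[1,50,99],axis=0).round(3).tolist(), Q[:,1].min())
E
```

```text
Traceback (most recent call last):
IndexError: index -1 is out of bounds for axis 0 with size 0
```

>>> servo_tool(
  deltas=[
    {"x":5,"y":-2,"z":0,"ax":0,"ay":0,"az":0,"claw":25},
    {"x":5,"y":-2,"z":10,"ax":0,"ay":0,"az":0,"claw":25},
    {"x":5,"y":-2,"z":20,"ax":0,"ay":0,"az":0,"claw":25},
  ],
)

```text
clock: 23.38
ee_pos: [0.4441, 0.3385, 0.2276]
tcp_rot: [0.0, 1.0, 0.005, -0.0]
ft_force: [-0.6, 0.9, -2.0]
finger_gap: 0.41
grasp_force: 30.0
```

Nothing over 155 mm high stands there, and the gripper body stays above 175 mm. Pressing down.

>>> servo_tool(
  deltas=[
    {"x":0,"y":0,"z":40,"ax":0,"ay":0,"az":0,"claw":25},
    {"x":0,"y":0,"z":60,"ax":0,"ay":0,"az":0,"claw":25},
    {"x":0,"y":0,"z":75,"ax":0,"ay":0,"az":0,"claw":25},
    {"x":0,"y":0,"z":90,"ax":0,"ay":0,"az":0,"claw":25},
    {"x":0,"y":0,"z":105,"ax":0,"ay":0,"az":0,"claw":25},
    {"x":0,"y":0,"z":120,"ax":0,"ay":0,"az":0,"claw":25},
    {"x":0,"y":0,"z":135,"ax":0,"ay":0,"az":0,"claw":25},
    {"x":0,"y":0,"z":135,"ax":0,"ay":0,"az":0,"claw":25},
  ],
)

```text
clock: 24.38
ee_pos: [0.4414, 0.3379, 0.0911]
tcp_rot: [0.002, 1.0, 0.005, -0.003]
ft_force: [-5.6, -1.0, -1.7]
finger_gap: 0.407
grasp_force: 30.0
```

```bash
python3 - <<'E'
from meas import *
o=env.get_obs(); print(o['ee_pos'].round(4),o['ft_force'].round(1),o['finger_gap'])
s=snap('wrist');save(s,'w5.png',k=1.5)
for t in tops(s,'rust',.09,.16,(.38,.5,.28,.4)): print(t)
E
```

```text
[0.4414 0.3379 0.0911] [-5.6 -1.  -1.7] 0.4068231850840695
([0.4406, 0.3381], 0.1219, 0.0387, 1935, [224, 216, 70, 58])
```

View pics/w5.png

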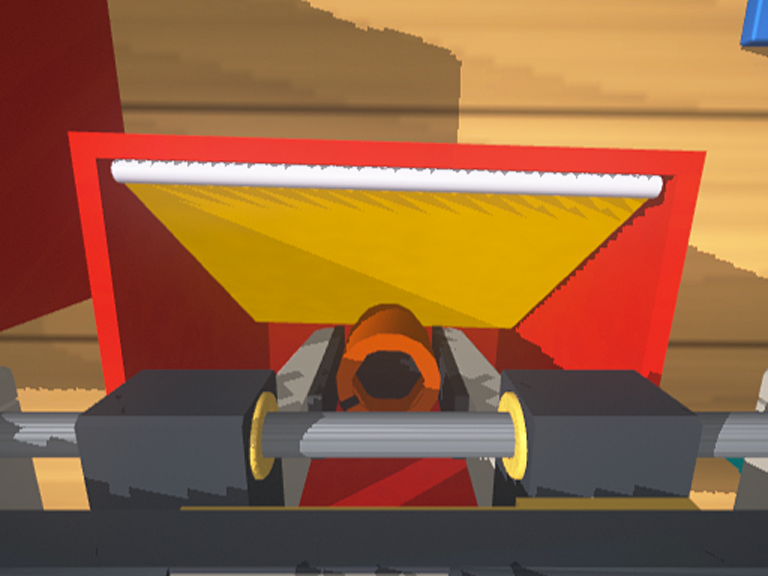

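The flap is swung down behind the socket, its free edge at about (385,325), with the reject at (388,375) free to drop. Releasing.

>>> servo_tool(
  deltas=[
    {"x":0,"y":0,"z":0,"ax":0,"ay":0,"az":0,"claw":60},
    {"x":0,"y":0,"z":0,"ax":0,"ay":0,"az":0,"claw":70},
    {"x":0,"y":0,"z":0,"ax":0,"ay":0,"az":0,"claw":70},
    {"x":0,"y":0,"z":0,"ax":0,"ay":0,"az":0,"claw":70},
    {"x":0,"y":0,"z":0,"ax":0,"ay":0,"az":0,"claw":70},
  ],
)

```text
clock: 25.05
ee_pos: [0.4446, 0.3396, 0.0941]
tcp_rot: [-0.001, 1.0, 0.005, 0.001]
ft_force: [-2.1, 3.2, 4.3]
finger_gap: 0.765
grasp_force: 2.4
```

```bash
python3 - <<'E'
from meas import *
o=env.get_obs(); print(o['ee_pos'].round(4),o['ft_force'].round(1),o['finger_gap'])
s=snap('wrist');save(s,'w6.png',k=1.2)
E
```

```text
[0.4446 0.3396 0.0941] [-2.1  3.2  4.3] 0.7645062358842301
```

View pics/w6.png

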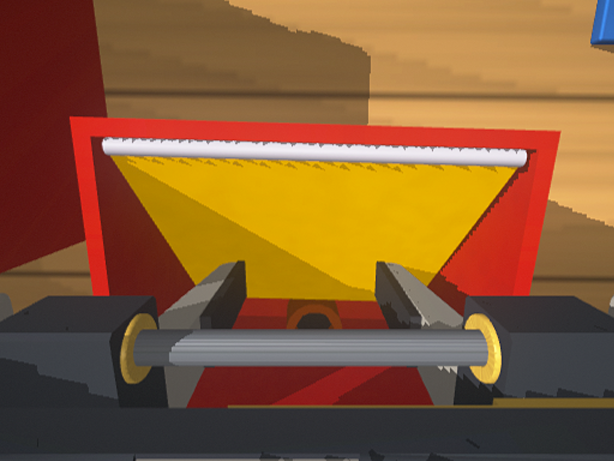

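The reject is down in the box at (315,318), with the flap resting on the fingers. Retracting straight up.

>>> servo_tool(
  deltas=[
    {"x":0,"y":0,"z":-20,"ax":0,"ay":0,"az":0,"claw":70},
    {"x":0,"y":0,"z":-45,"ax":0,"ay":0,"az":0,"claw":70},
    {"x":0,"y":0,"z":-80,"ax":0,"ay":0,"az":0,"claw":70},
    {"x":0,"y":0,"z":-130,"ax":0,"ay":0,"az":0,"claw":70},
    {"x":0,"y":0,"z":-180,"ax":0,"ay":0,"az":0,"claw":70},
    {"x":-60,"y":0,"z":-200,"ax":0,"ay":0,"az":0,"claw":70},
    {"x":-60,"y":0,"z":-200,"ax":0,"ay":0,"az":0,"claw":70},
    {"x":-60,"y":0,"z":-200,"ax":0,"ay":0,"az":0,"claw":70},
  ],
)

```text
clock: 26.1
ee_pos: [0.3851, 0.3372, 0.294]
tcp_rot: [0.001, 1.0, 0.004, 0.001]
ft_force: [0.2, -0.2, 0.1]
finger_gap: 0.763
grasp_force: 0.0
```

```bash
python3 - <<'E'
from look import *
for n in('scene','top'):
    print(n); s=go(n,n+'9.png')
    P=pts(s); hsv=cv2.cvtColor(s['color'],cv2.COLOR_RGB2HSV); Q=P[(abs(hsv[...,0].astype(int)-26)<6)&(hsv[...,1]>180)&(P[...,2]>.05)&(P[...,2]<.16)&(P[...,0]<.56)&(P[...,1]>.2)&(P[...,1]<.48)]
    print('flap z',np.percentile(Q[:,2],[2,50,98]) if len(Q) else None)
E
```

```text
scene
steel ([0.4664, -0.2782], 0.0754, 0.0825, 257, [119, 167, 11, 42])
steel ([0.6369, 0.0894], 0.0583, 0.0252, 159, [304, 206, 14, 17])
steel ([0.6373, 0.0147], 0.0646, 0.0343, 261, [269, 211, 17, 22])
steel ([0.6374, -0.0585], 0.0705, 0.0447, 401, [231, 216, 22, 27])
steel ([0.638, -0.1344], 0.0766, 0.0547, 593, [191, 221, 29, 34])
rust ([0.4421, 0.271], 0.0932, 0.1542, 899, [335, 98, 39, 62])
mark ([0.6126, 0.0802], 0.0136, 0.0205, 35, [297, 211, 8, 7])
mark ([0.6399, 0.0906], 0.0136, 0.0605, 270, [297, 214, 27, 21])
mark ([0.6154, 0.0007], 0.0125, 0.0073, 12, [265, 221, 4, 4])
mark ([0.642, 0.0161], 0.0138, 0.0604, 249, [264, 224, 27, 20])
mark ([0.6433, -0.059], 0.014, 0.0597, 224, [230, 236, 27, 18])
mark ([0.6544, -0.1354], 0.0171, 0.0483, 175, [196, 245, 27, 18])
flap z [0.14543946 0.14759951 0.14973858]
top
steel ([0.6375, -0.1323], 0.077, 0.0527, 302, [304, 124, 23, 24])
steel ([0.6365, -0.0586], 0.0706, 0.0435, 197, [276, 126, 18, 21])
steel ([0.6363, 0.0157], 0.0653, 0.0339, 133, [248, 128, 14, 16])
steel ([0.6359, 0.0907], 0.0585, 0.0264, 79, [220, 130, 11, 13])
steel ([0.468, -0.279], 0.0754, 0.0884, 209, [367, 186, 11, 38])
rust ([0.4413, 0.2611], 0.0933, 0.148, 410, [146, 179, 11, 64])
mark ([0.6363, 0.0921], 0.0143, 0.0628, 320, [214, 127, 24, 24])
mark ([0.6376, 0.0167], 0.0141, 0.0618, 230, [243, 128, 24, 23])
mark ([0.6379, -0.057], 0.0135, 0.0618, 127, [272, 129, 23, 22])
mark ([0.6484, -0.1071], 0.0142, 0.0186, 16, [301, 132, 4, 8])
mark ([0.6269, -0.1291], 0.0133, 0.051, 31, [302, 141, 20, 10])
flap z [0.14274102 0.14662784 0.15050834]
```

View pics/scene9.png

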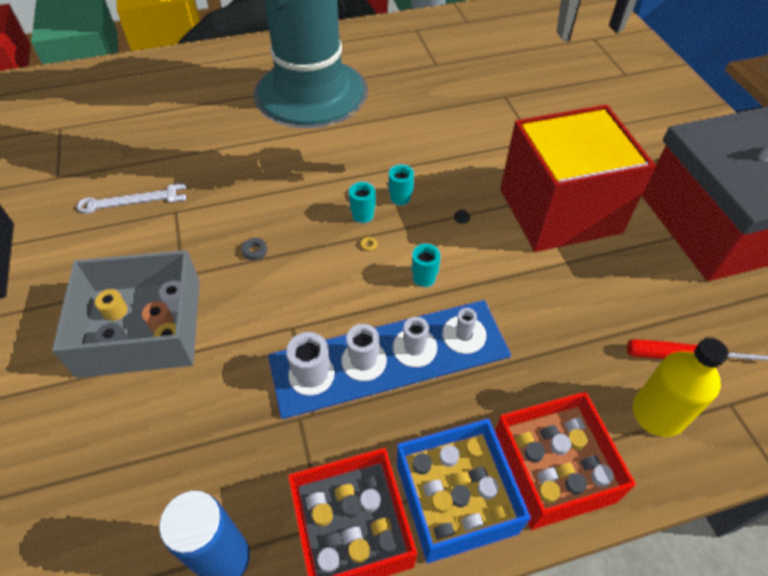

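The sockets stand upright on the marks, from xl at (309,365) to s at (466,325), each within about 2 mm of its centre. The smallest is nearest the box, and the flap at (585,145) is shut and level. The gripper is clear of everything, so I'm handing in.

```bash
python3 -c "
from rig import env
print(env.sign_off())"
```

```text
the job is handed in; nothing more can be done
None
```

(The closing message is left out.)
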